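# Lock the hold-down screw on the granite plaque

### The job

Two stone plaques lie in identical wing-knob hold-down clamps. On the clamp over the black granite plaque, turn the orange wing knob backwards (counter-clockwise from above) until its lug comes to the thread start and the knob drops down, then turn it forward (clockwise) fully home so that the screw is locked down on the stone, and let go. Keep the granite where it lies and do not touch the clamp over the white marble.

Things in the scene. Friction and masses are not known exactly. Their poses are not given: they have to be found in the camera images.
- granite_clamp_grip (a point): Grip point of the orange wing knob over the black granite, on its vertical axis, 14 mm below the wing's top. Wing: upright bar 54 mm long, 14 thick, 36 high on a disc of 44 mm diameter (disc top 22 mm below this point). x runs along the wing, y across its thickness (grasp along y), z up. 124 mm above the table while the knob stands up, 114 once it has dropped.
- granite_clamp_knob (a joint): Turn of that knob, rad: grows clockwise seen from above (forward), so the wing's yaw falls by as much. Starts between 0.35 and 0.75, standing up. It can drop only between -0.4 (back stop) and 0.0; forward stop, fully home, at 1.0. Needs about 0.1 Nm. Turned forward without the drop it also reaches 1.0, but that locks nothing.
- granite_clamp: Clamp over the black granite: wood base 170 x 165 mm, blue C-frame 74 mm high, brass collar to 87 mm. Origin on the table under the knob's axis; x points to the column, 83 mm away. The knob's steel lug rides on the collar's ledge. At its gap a spring (2 to 3 N) and weight drop the knob 10 mm (a firm grip must lower it); then it turns forward beneath the ledge.
- granite: Black granite plaque, loose, 110 x 150 x 20 mm, 0.85 kg, long side along y; origin at the centre of its underside, 12 mm above the table, right below its clamp's knob.
- marble_clamp: The identical clamp, with an orange wing knob too, over a white marble plaque of the same size: to be left alone. Origin and axes as for the other clamp. It stands to the left or to the right of it, at least 240 mm away, axis to axis.

How it is judged (in metres and radians):
On the way:
1. the granite clamp's knob has been backed to its thread start and has dropped (height (world z) of granite_clamp_grip below 0.117 m and value of joint granite_clamp_knob below 0.3 rad), for 0.1 s.
At the end, for the whole second after the job is handed in: The granite clamp's knob is down (grip point lower than 117 mm above the table), turned forward to more than 0.75 rad (full stop at 1.0), and the granite lies within 15 mm of where it was (height (world z) of granite_clamp_grip below 0.117 m and value of joint granite_clamp_knob above 0.75 rad and distance of granite from where it was at the start of the episode below 0.015 m); the robot touches nothing.
It fails at once if the robot touches the marble clamp (contact force between any of the fingers, the arm and marble_clamp above 1 N).
It also fails if it takes over 38 s, if anything falls off the work surface, if the arm or the gripper's body presses on something with over 40 N, if the wrist force passes 120 N, or if a joint passes its speed limit or range.

### The arm

A 6-joint arm with a two-finger parallel gripper is mounted at the origin on the work surface. World frame = base frame: x ahead of the robot, y to its left, z up, the work surface at z = 0. Lengths are in mm, angles in rad, forces in N, time in s.
With the tool pointing down it reaches from about 275 to 1000 mm from the base axis. Payload 8.4 kg.
Tool frame: the origin (TCP) lies between the finger pads; the fingertips stand 22 mm ahead of it and the grasp point (between the pads) lies 3 mm ahead of it (r.nose_length is the z of the fingertips in the tool frame, in mm); z points along the fingers, y is the line along which they close (so a half turn about z gives the same grasp; the last joint's range is limited). The gripper opens to 85 mm and grips with 20 to 120 N. Pads are 22 mm wide; open, the fingers measure 114 mm over their backs; the gripper's body (76 mm by 85 mm) begins 54 mm behind the grasp point. The pads swing forward as they close: fully open they stand 13 mm farther back than shut.
Start: joints at [1.282, 0.353, 1.633, -0, 1.155, -0.002], TCP at [176.801, 599.474, 253.281] pointing down, gripper open.
Joint ranges: [-2.63, 2.63], [-0.92, 2.1], [0.06, 2.66], [-1.3, 4.44], [0, 2.69], [-3.02, 3.02]. Speed limits (rad/s): [2.22, 2.22, 2.79, 3.14, 3.14, 3.14].

### API

Orientations are given as [roll, pitch, yaw] about the fixed x, y, z axes, in that order (R = Rz(yaw) Ry(pitch) Rx(roll)).
In Python, from rig import r gives the robot as it stands.
- The arm moves only by the shell command python3 steer.py 'ROWS' [FORCE]. ROWS is 1 to 5 rows, parted by semicolons, with the numbers parted by spaces; each row has 7 numbers: a rotation vector rx, ry, rz in fractions of the full range, 1 being pi/2 rad, then dx, dy, dz in shares of 0.5 m (1.0 is 0.5 m), then the opening from 0.0 (shut) to 1.0 (fully open); each row shifts and turns the commanded pose from where the row before left it, along the tool's axes as they then stand; what a row does not reach is not made up. A row lasts 1/12 s, in which the tool goes at most 41.7 mm and 0.125 rad, less where a joint would pass 70% of its speed; a pose out of reach is approached as far as the arm can. The fingers move at their own pace and stop on an object; FORCE is the grip in N (left out, the last holds). Time passes only in rows, so rows that do not move let the fingers close. It prints the time, the measured TCP pose, the force, the opening and the grip force at its end. Input that does not fit is refused with a message, and nothing moves.
- r.sense(): the state, without advancing time (a new reading comes with each control period).
- r.grab_frame(name): name is "scene" or "top" or "wrist"; returns the picture (480x640x3 uint8, red, green, blue); there is no depth.
- r.camera_params(name): a dict with "fx", "fy", "cx", "cy" (pixels), "dist_coeffs" ([k1, k2, p1, p2, k3] as OpenCV has them; the pictures are not rectified), "rvec" (rotation vector, rad) and "tvec" (3), from world to camera coordinates, as OpenCV has them. Camera axes: x right, y down, z forward; pixel columns grow to the right and rows downward; lengths in mm; the calibration is good to about 2 mm. A picture is of the moment at which its call begins: read the wrist's pose just before it. camera_params takes no time and is no camera call; for the wrist camera it gives the pose at the moment of the call.
- r.sign_off(): hands the job in; it is judged then, once.
The state is a dict: "clock": time; "qpos": joint angles; "qvel": joint speeds; "joint_efforts": joint torques, N m; "eef_pos": TCP position; "tcp_rot": TCP orientation; "contact_force": force on the tool from outside, world axes, zero at the start; "wrist_torque": the same for the moment, N m; "opening": opening from 0.0 (shut) to 1.0 (fully open); "grasp_force": force on a finger pad.
Only numpy, scipy, OpenCV 4.12 (cv2) and the standard library are available. Lean on these libraries where they do the work, as an engineer would, in place of code of your own. Each camera call takes 0.05 s, during which the arm holds its last target. There are 200 camera calls.

## Working session

There is one attempt and no reset: what is moved stays moved. The work goes in short steps, Python scripts to look and compute and a shell command to move; the robot and the scene stay as the last step left them, time stands still between calls to the robot, and variables do not carry over. Pictures are saved under pics/ and viewed, at most 10 in all, crops included, and the job is handed in when it is done.

```bash
ls; mkdir -p pics
python3 - <<'E'
from rig import r
import cv2
for n in ("top","scene"):
    im=r.grab_frame(n); cv2.imwrite(f"pics/{n}0.png",im[:,:,::-1])
    print(n,r.camera_params(n))
print(r.sense())
E
```

```text
pics
rig.py
steer.py
top {'fx': 551.4954173815096, 'fy': 551.4954173815096, 'cx': 322.20004581608396, 'cy': 238.72200814277966, 'dist_coeffs': array([-0.00072308,  0.        ,  0.        ,  0.        ,  0.        ]), 'rvec': array([ 2.20254905, -2.18370391,  0.08487548]), 'tvec': array([ -2.81887731, 544.18699271, 866.54817295])}
scene {'fx': 510.0403859327794, 'fy': 510.0403859327794, 'cx': 316.32767425563736, 'cy': 231.0465018154783, 'dist_coeffs': array([-0.11915677,  0.        ,  0.        ,  0.        ,  0.        ]), 'rvec': array([ 2.2383808 ,  0.79152679, -0.35550856]), 'tvec': array([-390.60504089, -147.44009108,  957.27887405])}
{'clock': 0.1, 'qpos': array([ 1.28156868e+00,  3.53615995e-01,  1.63405537e+00,  1.24783584e-05,
        1.15520226e+00, -2.35553321e-03]), 'qvel': array([-0.00049913, -0.00276143, -0.00228347,  0.00082757, -0.000173  ,
        0.00175302]), 'joint_efforts': array([ 7.02442503e-04, -6.06352186e+01, -3.42821789e+01,  1.53764649e-04,
        3.85260122e-03,  2.21596633e-05]), 'eef_pos': array([176.7017827 , 599.08424465, 252.61544013]), 'tcp_rot': array([-3.14031170e+00, -1.44270498e-05,  2.85471549e+00]), 'contact_force': array([0.8885418 , 0.69463555, 0.21869125]), 'wrist_torque': array([ 0.00655765, -0.0412292 ,  0.03154859]), 'grasp_force': 0.0, 'opening': 0.9990737979956631}
```

View pics/top0.png

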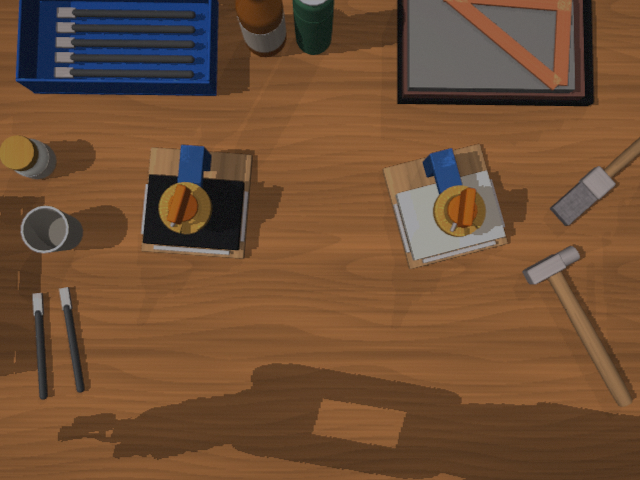

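View pics/scene0.png

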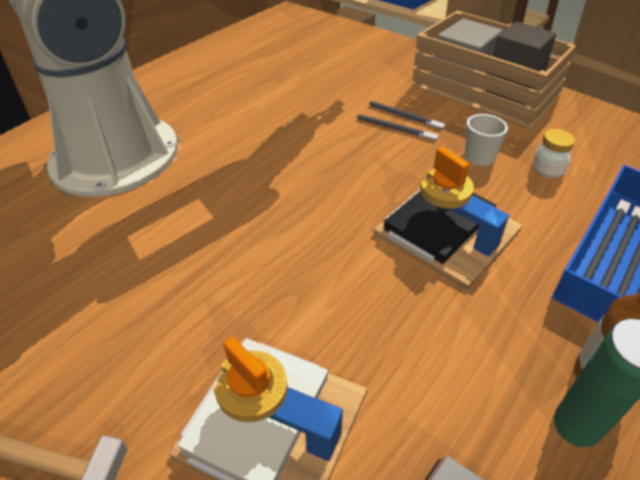

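The top view shows the granite clamp with its wing at about (183,204), the column towards +x, and the marble clamp at (460,208). The scene view has the granite wing at (450,168). The arm is in neither picture.

```bash
cat > h.py <<'E'
import cv2, numpy as np
from rig import r
def params(n):
    c=r.camera_params(n); K=np.array([[c['fx'],0,c['cx']],[0,c['fy'],c['cy']],[0,0,1.]])
    return K,np.array(c['dist_coeffs']),np.array(c['rvec']),np.array(c['tvec'])
def ray(n,uv,P=None):
    K,d,rv,t=P or params(n); R=cv2.Rodrigues(rv)[0]
    p=cv2.undistortPoints(np.float64(uv).reshape(-1,1,2),K,d).reshape(-1,2)
    return -R.T@t, np.c_[p,np.ones(len(p))]@R
def plane(n,uv,z,P=None):
    o,d=ray(n,uv,P); return o+d*((z-o[2])/d[:,2])[:,None]
def proj(n,X):
    K,d,rv,t=params(n); return cv2.projectPoints(np.float64(X).reshape(-1,1,3),rv,t,K,d)[0].reshape(-1,2)
E
python3 - <<'E'
from h import *
im=cv2.imread('pics/top0.png'); hsv=cv2.cvtColor(im,cv2.COLOR_BGR2HSV)
for (u,v) in [(183,195),(178,205),(186,205),(183,212),(200,205),(168,215),(175,215)]: print((u,v),hsv[v,u])
cv2.imwrite('pics/ctop.png',cv2.resize(im[140:265,135:260],(600,600),interpolation=cv2.INTER_CUBIC))
o,_=ray('top',[[320,240]]); print(o)
print(plane('top',[[184,207]],87),plane('top',[[460,210]],87))
E
```

```text
(183, 195) [ 11 195 102]
(178, 205) [ 14 209 154]
(186, 205) [ 11 194  75]
(183, 212) [ 13 200  60]
(200, 205) [ 18 162 104]
(168, 215) [ 14 205 158]
(175, 215) [ 14 210 152]
[485.66789095  11.5131736  900.58165186]
[[584.83069522 207.53910721  87.        ]] [[ 584.28819861 -202.09298607   87.        ]]
```

View pics/ctop.png

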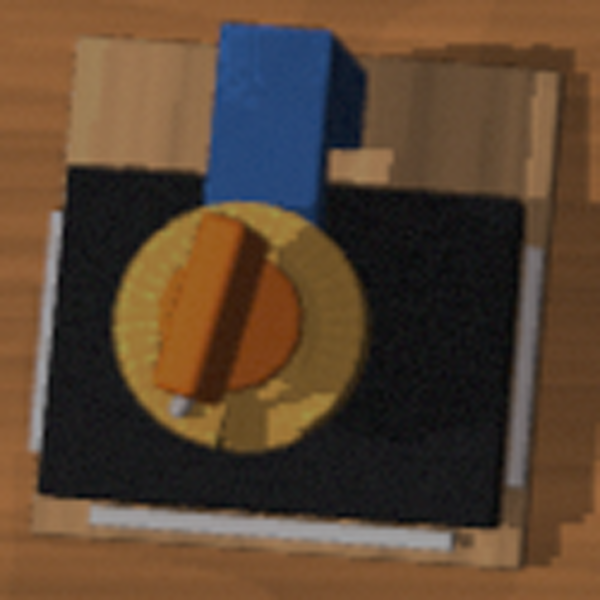

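The crop shows the wing's top face with corners at about (203,212), (243,222), (200,400) and (155,385). The collar circle is centred near (240,327).

Run:
```python
from h import *
c=np.array([[203,212],[243,222],[200,400],[155,385]])/4.8-0.4+[135,140]
X=plane('top',c,138); m=X.mean(0); print(X.round(1),'centre',m)
d=(X[0]+X[1]-X[2]-X[3])/2; print('len',np.linalg.norm(d),'yaw',np.arctan2(d[1],d[0]))
cc=plane('top',np.array([[240,327]])/4.8-.4+[135,140],87); print('collar axis',cc)
# scene: wing top corners via triangulated check
print(proj('scene',np.r_[[m],X]).round(1))
s=r.sense(); T=cv2.Rodrigues(np.zeros(3))[0]
from scipy.spatial.transform import Rotation as R
Rt=R.from_euler('xyz',s['tcp_rot']).as_matrix()
g=np.array([(m[0]+cc[0,0])/2,(m[1]+cc[0,1])/2,230]); print('tool delta',Rt.T@(g-s['eef_pos']))
im=cv2.imread('pics/scene0.png'); cv2.imwrite('pics/cscene.png',cv2.resize(im[130:230,400:500],(600,600),interpolation=cv2.INTER_CUBIC))
```

```text
[[611.  205.9 138. ]
 [608.2 194.3 138. ]
 [556.3 205.4 138. ]
 [560.5 218.4 138. ]] centre [584.02927409 206.00258864 138.        ]
len 52.52689432517047 yaw -0.22668460494419967
collar axis [[583.76003938 206.62693464  87.        ]]
[[452.  155.4]
 [469.4 162.7]
 [463.6 166. ]
 [434.4 148.3]
 [441.6 145.3]]
tool delta [-501.68954085 -261.47003273   22.9431507 ]
```

View pics/cscene.png

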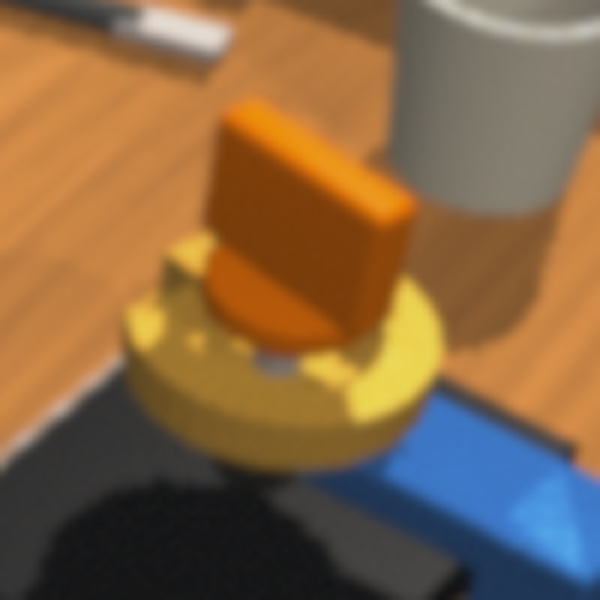

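The scene crop agrees with the top view: the predicted wing corners land on the seen ones within about 1.5 px. I'll move over the knob now.

The rows are not in the units I measure in: shifts go in shares of 0.5 m and turns go in shares of pi/2 rad. I convert before sending: -33 mm / 500 = -0.066, -17 mm / 500 = -0.034.

```bash
python3 steer.py '0 0 0 -0.066 -0.034 0.002 1;0 0 0 -0.066 -0.034 0.002 1;0 0 0 -0.066 -0.034 0.002 1;0 0 0 -0.066 -0.034 0.002 1;0 0 0 -0.066 -0.034 0.002 1' && python3 steer.py '0 0 0 -0.066 -0.034 0.002 1;0 0 0 -0.066 -0.034 0.002 1;0 0 0 -0.066 -0.034 0.002 1;0 0 0 -0.066 -0.034 0.002 1;0 0 0 -0.066 -0.034 0.002 1' && python3 steer.py '0 0 0 -0.066 -0.034 0.002 1;0 0 0 -0.066 -0.034 0.002 1;0 0 0 -0.066 -0.034 0.002 1;0 0 0 -0.066 -0.034 0.002 1;0 0 0 -0.066 -0.034 0.002 1' && python3 steer.py '0 0 0 0 0 0 1;0 0 0 0 0 0 1'
cat > look.py <<'E'
import sys
from h import *
from scipy.spatial.transform import Rotation as R
s=r.sense(); P=params('wrist'); im=r.grab_frame('wrist'); cv2.imwrite(f'pics/{sys.argv[1]}.png',im[:,:,::-1])
np.savez('last.npz',K=P[0],d=P[1],rv=P[2],t=P[3])
Rt=R.from_euler('xyz',s['tcp_rot']).as_matrix()
print(s['clock'],s['eef_pos'],s['tcp_rot'],'q',s['qpos'].round(2)); print('delta',Rt.T@(np.array([583.9,206.3,127])-s['eef_pos']))
E
python3 look.py w1
```

```text
clock: 0.52
eef_pos: [311.8, 469.8, 247.9]
tcp_rot: [-3.141, -0.0, 2.855]
contact_force: [0.6, 1.1, 0.1]
opening: 1.004
grasp_force: 0.0
clock: 0.93
eef_pos: [446.1, 341.5, 243.1]
tcp_rot: [-3.141, -0.0, 2.855]
contact_force: [1.0, 0.4, -0.6]
opening: 0.999
grasp_force: 0.0
clock: 1.35
eef_pos: [580.4, 213.2, 238.0]
tcp_rot: [-3.141, -0.0, 2.855]
contact_force: [0.2, 0.3, -0.0]
opening: 1.0
grasp_force: 0.0
clock: 1.52
eef_pos: [580.3, 213.2, 237.6]
tcp_rot: [-3.141, -0.001, 2.852]
contact_force: [-0.5, 0.9, -1.0]
opening: 0.998
grasp_force: 0.0
1.5167 [580.27966478 213.24870816 237.59250253] [-3.14101020e+00 -8.01482084e-04  2.85172636e+00] q [ 0.35  0.36  1.66  0.    1.12 -0.93]
delta [ -5.54404682  -5.5596301  110.59135159]
```

View pics/w1.png

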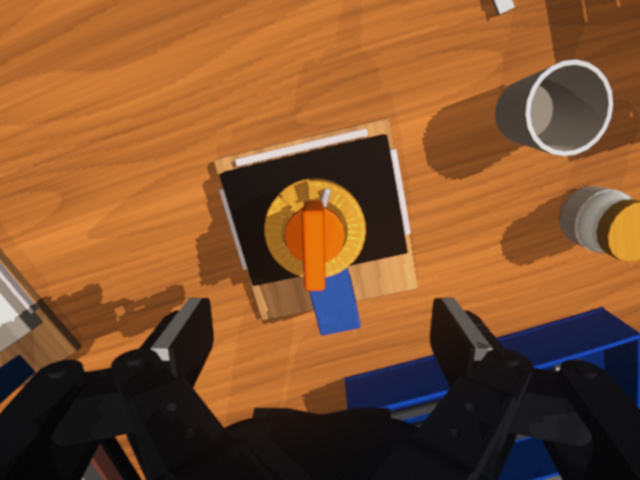

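The wrist view shows the wing's bright top face from about (313,202) to (315,290), on a disc centred near (316,235). The lug is at (326,197). I'll measure the top face.

Run:
```python
from h import *
from scipy.spatial.transform import Rotation as R
im=cv2.imread('pics/w1.png'); hsv=cv2.cvtColor(im,cv2.COLOR_BGR2HSV)
z=np.load('last.npz'); P=(z['K'],z['d'],z['rv'],z['t'])
for thr in (200,215,225):
    m=cv2.inRange(hsv,(5,180,thr),(14,255,255)); m[:,:280]=0;m[:,350:]=0;m[:180]=0;m[310:]=0
    cs=cv2.findContours(m,0,2)[0]; c=max(cs,key=cv2.contourArea); b=cv2.boxPoints(cv2.minAreaRect(c))
    X=plane('wrist',b,138,P); e=[X[1]-X[0],X[2]-X[1]]; e=max(e,key=np.linalg.norm); a=np.arctan2(e[1],e[0])
    print(thr,b.round(1).tolist(),X.mean(0),np.linalg.norm(X[1]-X[0]),np.linalg.norm(X[2]-X[1]),'yaw',a,a+np.pi)
```

```text
200 [[303.1000061035156, 209.8000030517578], [343.1000061035156, 208.39999389648438], [345.79998779296875, 288.20001220703125], [305.79998779296875, 289.6000061035156]] [583.00663045 213.48894528 138.        ] 24.110788295481637 52.34644357380486 yaw -0.2406621294646571 2.900930524125136
215 [[305.0, 210.0], [342.0, 210.0], [342.0, 289.0], [305.0, 289.0]] [583.14810538 212.79840364 138.        ] 22.311476586718083 51.859844420039266 yaw -0.2752514724751823 2.8663411811146107
225 [[304.79998779296875, 212.10000610351562], [321.8999938964844, 211.8000030517578], [323.29998779296875, 288.79998779296875], [306.20001220703125, 289.1000061035156]] [582.02031422 206.98579276 138.        ] 10.330539195894529 50.59723444873151 yaw -0.2732156173719277 2.8683770362178653
```

Converted, 25 mm / 500 = 0.05, -5.5 mm / 500 = -0.011, -0.025 rad / 1.5708 = -0.0159.

```bash
python3 steer.py '0 0 -0.0159 -0.01 -0.011 0.04 1;0 0 0 0 0 0.05 1;0 0 0 0 0 0.05 1;0 0 0 0 0 0.05 1;0 0 0 0 0 0.028 1' 40 && python3 steer.py '0 0 0 0 0 0 0.6;0 0 0 0 0 0 0;0 0 0 0 0 0 0;0 0 0 0 0 0 0;0 0 0 0 0 0 0' 40;python3 steer.py '0 0 0 0 0 0 0;0 0 0 0 0 0 0;0 0 0 0 0 0 0;0 0 0 0 0 0 0;0 0 0 0 0 0 0' 40; python3 -c "
from h import *
s=r.sense();print(s)"
```

```text
clock: 1.98
eef_pos: [580.2, 209.0, 126.6]
tcp_rot: [-3.14, -0.003, 2.881]
contact_force: [-0.3, -0.2, -0.5]
opening: 1.002
grasp_force: 0.0
clock: 2.4
eef_pos: [583.3, 208.7, 130.7]
tcp_rot: [3.14, 0.002, 2.88]
contact_force: [-0.7, 0.8, 0.5]
opening: 0.299
grasp_force: 0.0
clock: 2.82
eef_pos: [582.9, 207.4, 130.4]
tcp_rot: [-3.141, 0.001, 2.88]
contact_force: [-1.3, -4.9, 6.1]
opening: 0.158
grasp_force: 43.2
{'clock': 2.8167, 'qpos': array([ 3.39967979e-01,  4.79015619e-01,  1.74558910e+00, -1.29745855e-03,
        9.16624207e-01, -9.68358188e-01]), 'qvel': array([-2.05035956e-03,  2.85799265e-04,  2.43596631e-04, -7.70357921e-04,
       -9.71391696e-05, -4.75894893e-04]), 'joint_efforts': array([  2.36180976, -60.36201239, -28.40423942,   1.00699749,
        -0.99508166,   0.09710229]), 'eef_pos': array([582.93558166, 207.4256364 , 130.38418077]), 'tcp_rot': array([-3.14094995e+00,  8.82948415e-04,  2.87991210e+00]), 'contact_force': array([-1.29761903, -4.85991374,  6.06954558]), 'wrist_torque': array([-0.69421638,  0.32841933,  0.11524119]), 'grasp_force': 43.21881115436554, 'opening': 0.15755528486485562}
```

Gripped: opening 13.4 mm at 43 N. Now turning back counter-clockwise, which is −rz in the tool frame.

Converted, -0.1 rad / 1.5708 = -0.0637.

```bash
python3 steer.py '0 0 -0.0637 0 0 0 0;0 0 -0.0637 0 0 0 0;0 0 -0.0637 0 0 0 0;0 0 -0.0637 0 0 0 0;0 0 -0.0637 0 0 0 0' 50; python3 steer.py '0 0 -0.0318 0 0 0.002 0;0 0 -0.0318 0 0 0.002 0;0 0 0 0 0 0.002 0;0 0 0 0 0 0 0;0 0 0 0 0 0 0'; python3 -c "
from h import *
s=r.sense();print(s['eef_pos'],s['tcp_rot'],s['contact_force'],s['wrist_torque'],s['grasp_force'])"
```

```text
clock: 3.23
eef_pos: [582.7, 207.4, 129.6]
tcp_rot: [-3.141, 0.0, -2.899]
contact_force: [1.7, -3.0, -3.3]
opening: 0.15
grasp_force: 48.7
clock: 3.65
eef_pos: [582.7, 207.5, 126.2]
tcp_rot: [-3.141, -0.0, -2.805]
contact_force: [1.6, -5.6, -3.6]
opening: 0.153
grasp_force: 48.7
[582.72451091 207.46287825 126.19657362] [-3.14063558e+00 -3.84487955e-04 -2.80517007e+00] [ 1.59515525 -5.61895061 -3.57313813] [-0.7904571  -0.37748669  0.01587241] 48.668779134750366
```

It sank 4 mm with almost no force, so the lug may already be at its gap. I'll lower it further and watch the force.

Converted, 1.5 mm / 500 = 0.003.

```bash
python3 steer.py '0 0 0 0 0 0.003 0;0 0 0 0 0 0.003 0;0 0 0 0 0 0 0;0 0 0 0 0 0 0'; python3 -c "
from h import *
s=r.sense();print(s['eef_pos'],s['tcp_rot'],s['contact_force'],s['wrist_torque'],s['grasp_force'])
im=r.grab_frame('scene'); cv2.imwrite('pics/cs2.png',cv2.resize(im[130:230,400:500,::-1],(600,600),interpolation=cv2.INTER_CUBIC))"
```

```text
clock: 3.98
eef_pos: [582.7, 207.5, 123.2]
tcp_rot: [-3.141, -0.0, -2.805]
contact_force: [1.2, -4.8, -2.7]
opening: 0.154
grasp_force: 48.7
[582.71802776 207.4784692  123.22996595] [-3.14062165e+00 -3.94040139e-04 -2.80517451e+00] [ 1.19923293 -4.84067199 -2.66337759] [-0.81735295 -0.32538409  0.06272231] 48.72468709945679
```

View pics/cs2.png

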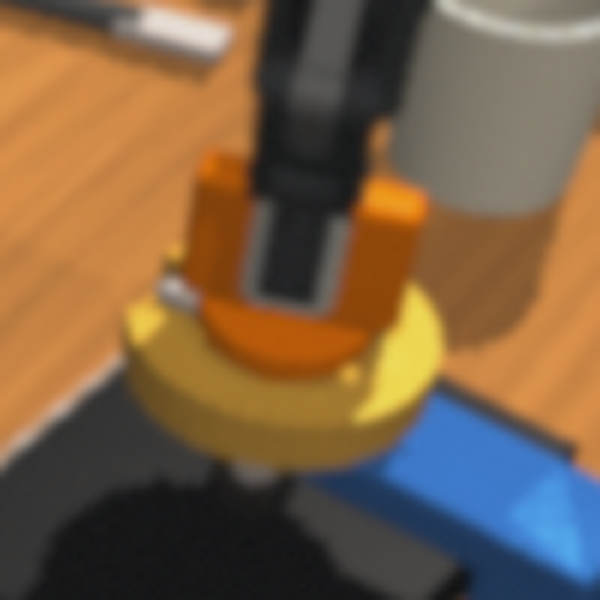

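The disc has sunk into the collar and the lug, at crop (178,292), is in the gap, so the drop is under way. I'll lower the rest until there is resistance.

```bash
python3 steer.py '0 0 0 0 0 0.003 0;0 0 0 0 0 0.0026 0;0 0 0 0 0 0 0;0 0 0 0 0 0 0'; python3 steer.py '0 0 0 0 0 0.0016 0;0 0 0 0 0 0 0;0 0 0 0 0 0 0'
```

```text
clock: 4.37
eef_pos: [582.8, 207.5, 121.0]
tcp_rot: [-3.141, -0.0, -2.805]
contact_force: [-0.7, -5.8, 0.9]
opening: 0.154
grasp_force: 49.5
clock: 4.62
eef_pos: [582.8, 207.5, 120.9]
tcp_rot: [-3.141, -0.0, -2.805]
contact_force: [-3.3, -7.4, 8.3]
opening: 0.156
grasp_force: 50.6
```

It bottomed out about 9.5 mm lower, with the force rising. Now turning forward, +rz.

Converted, 0.1 rad / 1.5708 = 0.0637.

```bash
T='python3 -c "
from h import *
s=r.sense();print(s[\"wrist_torque\"],s[\"qpos\"][5])"'; python3 steer.py '0 0 0.0637 0 0 0 0;0 0 0.0637 0 0 0 0;0 0 0.0637 0 0 0 0;0 0 0.0637 0 0 0 0;0 0 0.0637 0 0 0 0'; eval "$T"; python3 steer.py '0 0 0.0637 0 0 0 0;0 0 0.0637 0 0 0 0;0 0 0.0637 0 0 0 0;0 0 0.0637 0 0 0 0;0 0 0.0318 0 0 0 0'; eval "$T"; python3 steer.py '0 0 0.0318 0 0 0 0;0 0 0 0 0 0 0;0 0 0 0 0 0 0'; eval "$T"
```

```text
clock: 5.03
eef_pos: [582.9, 207.6, 120.9]
tcp_rot: [-3.141, 0.001, 2.973]
contact_force: [-1.9, -6.3, 7.8]
opening: 0.155
grasp_force: 50.4
[-1.1151156   0.29997509  0.06027106] -1.0614112316214663
clock: 5.45
eef_pos: [583.0, 207.6, 120.9]
tcp_rot: [-3.141, 0.001, 2.523]
contact_force: [-2.5, -6.1, 8.5]
opening: 0.154
grasp_force: 50.3
[-1.17799401  0.14903048  0.03684936] -0.6108046573258821
clock: 5.7
eef_pos: [583.0, 207.6, 120.9]
tcp_rot: [-3.141, 0.001, 2.478]
contact_force: [-2.6, -7.3, 8.0]
opening: 0.155
grasp_force: 50.4
[-1.19033301  0.21750341 -0.00952849] -0.5659377905370215
```

Converted, 0.05 rad / 1.5708 = 0.0318.

```bash
T='python3 -c "
from h import *
s=r.sense();print(s[\"wrist_torque\"],s[\"qpos\"][5])"'; python3 steer.py '0 0 0.0318 0 0 0 0;0 0 0.0318 0 0 0 0;0 0 0 0 0 0 0'|grep tcp_rot; eval "$T";  python3 steer.py '0 0 0.0318 0 0 0 0;0 0 0.0318 0 0 0 0;0 0 0 0 0 0 0'|grep tcp_rot; eval "$T"; python3 steer.py '0 0 0.0318 0 0 0 0;0 0 0.0191 0 0 0 0;0 0 0 0 0 0 0'|grep -v clock; eval "$T"
```

```text
tcp_rot: [-3.142, 0.001, 2.375]
[-1.18499007  0.15253029  0.09283899] -0.4633783404797242
tcp_rot: [-3.141, 0.002, 2.278]
[-1.2477303   0.14910379  1.39106147] -0.365079045309001
eef_pos: [583.1, 207.4, 121.0]
tcp_rot: [-3.141, 0.003, 2.201]
contact_force: [-1.6, -7.5, 8.1]
opening: 0.157
grasp_force: 100.4
[-1.24847324  0.25199934  2.45220209] -0.28765816108192577
```

The torque has risen to 2.5 Nm, so the knob is at its forward stop. I'll relax the twist, let go and rise.

Converted, -0.05 rad / 1.5708 = -0.0318.

```bash
python3 steer.py '0 0 -0.0318 0 0 0 0;0 0 -0.0191 0 0 0 0;0 0 0 0 0 0 0.4;0 0 0 0 0 0 0.7;0 0 0 0 0 0 1' 30|grep -v clock; python3 steer.py '0 0 0 0 0 0 1;0 0 0 0 0 0 1;0 0 0 0 0 0 1;0 0 0 0 0 -0.03 1;0 0 0 0 0 -0.05 1' ; python3 steer.py '0 0 0 0 0 -0.06 1;0 0 0 0 0 -0.06 1;0 0 0 0 0 -0.04 1;0 0 0 0 0 0 1;0 0 0 0 0 0 1'
python3 - <<'E'
from h import *
im=r.grab_frame('scene'); a=cv2.resize(im[130:230,400:500,::-1],(400,400),interpolation=cv2.INTER_CUBIC)
b=cv2.resize(r.grab_frame('wrist')[100:350,200:450,::-1],(400,400))
cv2.imwrite('pics/end.png',np.hstack([a,b]))
E
```

```text
eef_pos: [582.9, 208.6, 120.0]
tcp_rot: [3.141, -0.0, 2.278]
contact_force: [1.2, -0.6, 0.5]
opening: 0.574
grasp_force: 0.0
clock: 7.28
eef_pos: [580.9, 207.6, 157.5]
tcp_rot: [-3.137, -0.002, 2.279]
contact_force: [0.2, -0.1, -0.1]
opening: 1.0
grasp_force: 0.0
clock: 7.7
eef_pos: [583.3, 208.4, 240.9]
tcp_rot: [3.139, 0.001, 2.28]
contact_force: [0.3, 0.8, -0.1]
opening: 0.998
grasp_force: 0.0
```

View pics/end.png

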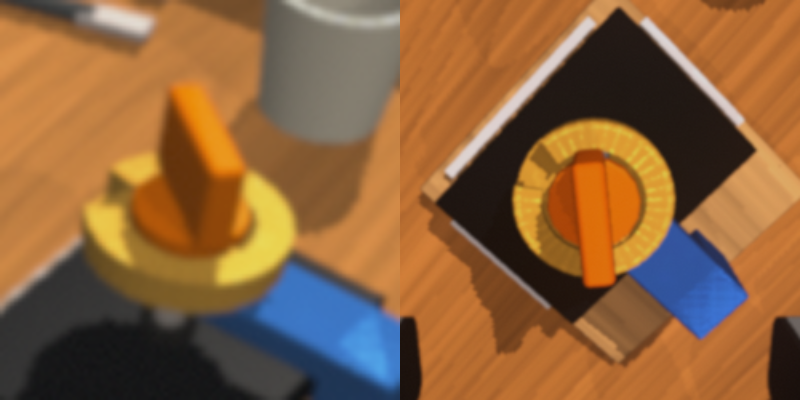

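The picture shows the disc sunk into the collar, the lug hidden under the ledge away from the gap, the wing at its end stop and the granite still in place.

```bash
python3 -c "
from rig import r
print(r.sign_off())"
```

```text
the job is handed in; nothing more can be done
None
```

The granite clamp's knob was backed off until it dropped about 9.5 mm, turned forward to its stop and released; the granite looks unmoved in the last pictures, the marble clamp was left alone, and the job was handed in at about 8 s, with no verdict returned.

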